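Load the blue lattice mould into the casting frame and lock it

ROBOT

A 6-joint arm with a two-finger parallel gripper is mounted at the origin on the work surface. World frame = base frame: x ahead of the robot, y to its left, z up, the work surface at z = 0. Lengths are in mm, angles in rad, forces in N, time in s.
With the tool pointing down it reaches from about 275 to 750 mm from the base axis. Payload 10.2 kg.
Tool frame: the origin (TCP) lies between the finger pads; the fingertips stand ctrl.tips_ahead ahead of it and the grasp point (between the pads) lies 8 mm behind it (ctrl.tips_ahead is the distance from the TCP to the fingertips, in mm); z points along the fingers, y is the direction in which the jaws open and shut (so a half turn about z gives the same grasp; the last joint's range is limited). The gripper opens to 85 mm and grips with 20 to 120 N. Pads are 22 mm wide; open, the fingers measure 114 mm over their backs; the gripper's body (76 mm by 85 mm) begins 54 mm behind the grasp point. The pads swing forward as they close: fully open they stand 13 mm farther back than shut.
Start: joints at [-1.53, 0.313, 1.498, -0, 1.331, -0.223], TCP at [136.881, -506.848, 242.294] pointing down, gripper open.
Joint ranges: [-2.94, 2.94], [-0.97, 2.17], [0.19, 2.56], [-1.23, 4.37], [0.02, 3.11], [-2.88, 2.88]. Speed limits (rad/s): [2.39, 2.39, 3.01, 3.14, 3.14, 3.14].

INTERFACE

Orientations are given as a unit quaternion [w, x, y, z].
In Python, from rig import ctrl gives the robot as it stands. The module is installed in compiled form; this text tells all that it offers.
- The arm moves only by the tool move_arm, never from a script. Its argument "motion" is a list of rows, each an object with "offset": the shift along the tool's x, y, z in m, a list of three; "angular": the turn, a rotation vector about the tool's x, y, z in degrees, a list of three; "jaw": the finger opening in m, from 0 to 0.0854. In form: [{"offset": [tx, ty, tz], "angular": [ax, ay, az], "jaw": jaw}, ...]. A call has 1 to 5 rows; each row is the pose to reach, as a shift and turn from the pose commanded when the call began, along the tool's axes at that moment; what a row does not reach only later rows make up. A row lasts 1/8 s, in which the tool goes at most 62.5 mm and 10.7 degrees, less where a joint would pass 70% of its speed; a pose out of reach is approached as far as the arm can. A call with a gripper value outside its range is refused whole. The fingers move at their own pace and stop on an object; "squeeze" is the grip in N (left out, the last holds). Time passes only in rows, so rows that repeat a pose let the fingers close. It gives the time, the measured TCP pose, the force and the opening at its end, in the units of the state.
- ctrl.sense(): the state, without advancing time (a new reading comes with each control period).
- ctrl.capture(name): name is "side" or "top"; returns a dict with "img" (384x512x3 uint8, red, green, blue), "intrinsics" (3x3 intrinsics, pixels), "k1" (the pictures are not rectified: a ray, as slopes to the right and down, at radius r is drawn at 1 + k1 r^2 times it, then the intrinsics apply), "rvec" (rotation vector, rad) and "tvec" (3), from world to camera coordinates, as OpenCV has them. Camera axes: x right, y down, z forward; pixel columns grow to the right and rows downward; lengths in mm; the calibration is good to about 2 mm. A picture is of the moment at which its call begins. There is no depth.
- ctrl.finish_job(): hands the job in, once; it reports no verdict.
The state is a dict: "time_s": time; "joints": joint angles; "dq": joint speeds; "tau": joint torques, N m; "eef_pos": TCP position; "ee_rot": TCP orientation; "force": force on the tool from outside, world axes, zero at the start; "wrist_torque": the same for the moment, N m; "grip_width": opening from 0.0 (shut) to 1.0 (fully open).
Only numpy, scipy, OpenCV 4.12 (cv2) and the standard library are available. Lean on these libraries where they do the work, as an engineer would, in place of code of your own. Each camera call takes 0.05 s, during which the arm holds its last target. There are 200 camera calls.

TASK

Turn the red latch on the grey casting frame fully open, seat the plaster mould with the blue grip block fully home in the frame's pocket, flat and square with its notched corner at the brass key and without dropping it, and then turn the latch fully closed over it. Leave the other two moulds, the pots and the tools where they are.

Things in the scene. Friction and masses are not known exactly. Their poses are not given: they have to be found in the camera images.
- mould_blue: The mould to load: beige plaster plate 90 (own x) by 60 (y) by 20 mm thick with a 14 x 14 mm notch cut right through its (+x,+y) corner; on its centre a blue square grip block, 28 x 28 mm, sides parallel to the plate's, from 20 to 54 mm above the underside. Origin: underside, centre of the 90 x 60 outline, under the grip; z up. Lies flat at the start; about 0.16 kg, varies.
- mould_yellow: Bystander, same shape and size as mould_blue but yellow grip block. Leave alone. Origin at the underside's centre.
- mould_green: Bystander, same shape and size as mould_blue but green grip block. Leave alone. Origin at the underside's centre.
- frame: Grey casting frame fixed to the table, 28 mm high; own y from -55 to +55 mm, own x from -65 to +110 mm. Origin on the table under the pocket's centre, z up. The latch stands on its +x end. Pocket: 93 (x) by 63 (y) mm, 20 mm deep, open upward, rim bevelled 2 mm: 1.5 mm play on each side of the mould, whose plate ends flush with the frame's top.
- pocket (a point): Centre of the pocket's floor, 8 mm above the table, axes as the frame's. The seated mould's origin lies here.
- latch (a joint): Turn latch on an upright pivot at frame x = +76.5, y = 0 mm. 0 = closed (bar points to frame -x, over the pocket's +x end), 1.57 = fully open (bar points to frame +y; clear of the pocket from about 1.2). Opens clockwise seen from above. Steel bar 16 mm wide, reaching 52 mm from the pivot, 33 to 41 mm above the table. Friction 0.04 N m, stays where left; starts at 0 to 0.35.
- wing (a point): Top centre of the latch's red wing, on the pivot axis, 75 mm above the table. The wing is an upright plate 44 mm long (own x), 12 mm thick (own y), from 41 to 75 mm above the table, and turns with the latch. Axes turn with the latch: own -x is the way the bar points.
- crock: Bystander: tall pale clay cylinder, open top, 110 mm diameter, 130 mm high. Origin: centre of its underside.
- jar: Bystander: amber glass jar with white cap, 40 mm diameter, 65 mm high, among the moulds. Origin: centre of its underside.
- beaker: Bystander: blue beaker, 60 mm diameter, 75 mm high. Origin: centre of its underside.
- cup: Bystander: terracotta cup, 64 mm diameter, 80 mm high. Origin: centre of its underside.
- spatula: Bystander: spatula 160 mm long with red handle, lying along its own x on the table, under 30 mm high.
- key (a point): Top centre of the brass key, a 14 x 14 mm block filling the pocket's (+x,+y) corner, up to 24 mm above the table (4 mm below the frame's top). The mould's notch fits it: the mould goes in only with its x axis pointing the same way as the frame's x axis.

How it is judged:
By the outcome, as a careful person would: the job done as asked, in the order asked, and still so for the second after the job is handed in, with the robot touching nothing.
It also fails if it takes over 72 s, if anything falls off the work surface, if the arm or the gripper's body presses on something with over 40 N, if the wrist force passes 120 N, or if a joint passes its speed limit or range.

## Working session

There is one attempt and no reset: what is moved stays moved. The work goes in short steps, Python scripts to look and compute and a tool call to move; the robot and the scene stay as the last step left them, time stands still between calls to the robot, and variables do not carry over. Pictures are saved under pics/ and viewed, about 8 in all and at most 12, crops included, and the job is handed in when it is done.

Besides the shell and the picture viewer there is one more tool, called after "Emit:" as name(argument=value, ...) on one line, values as JSON. move_arm: Moves the arm, as the interface text tells. Its arguments: {"type":"object","properties":{"motion":{"type":"array","items":{"type":"object","properties":{"offset":{"type":"array","items":{"type":"number"}},"angular":{"type":"array","items":{"type":"number"}},"jaw":{"type":"number"}}}},"squeeze":{"type":"number"}},"required":["motion"]}

```bash
mkdir -p pics; python3 - <<'E'
from rig import ctrl
import cv2
print(ctrl.tips_ahead, ctrl.sense())
for n in("top","side"):
    c=ctrl.capture(n); cv2.imwrite(f"pics/{n}0.png",c["img"][:,:,::-1]); print(n,c["intrinsics"],c["k1"],c["rvec"],c["tvec"])
E
```

```text
11.0 {'time_s': 0.0, 'joints': array([-1.53045909e+00,  3.13435180e-01,  1.49846373e+00, -1.23247444e-05,
        1.33099022e+00, -2.23380934e-01]), 'dq': array([ 0.00060054,  0.00090416, -0.00111283, -0.00115508,  0.00023157,
       -0.00132262]), 'tau': array([-1.53149977e-03, -4.12270010e+01, -2.59743869e+01, -2.83399650e-04,
        4.07022642e-03, -4.46261993e-06]), 'eef_pos': array([ 136.83739211, -506.59274884,  241.732618  ]), 'ee_rot': array([-6.46071634e-04,  9.91318778e-01,  1.31478741e-01,  5.32850877e-05]), 'force': array([ 0.67237622, -0.46243548,  0.38531882]), 'wrist_torque': array([-0.02613336,  0.03003629,  0.01498425]), 'grip_width': 0.9994115209743423}
top [[473.74371929   0.         256.23566096]
 [  0.         473.74371929 193.44689645]
 [  0.           0.           1.        ]] -0.15810025250640086 [ 2.16348981 -2.14773223  0.10830583] [  82.07061822  598.73214716 1238.1440263 ]
side [[486.37700402   0.         256.85330812]
 [  0.         486.37700402 193.15934486]
 [  0.           0.           1.        ]] -0.07243857940660832 [ 0.86662049 -2.57232982  1.02231849] [515.4321813  250.39279684 821.7671424 ]
```

View pics/top0.png

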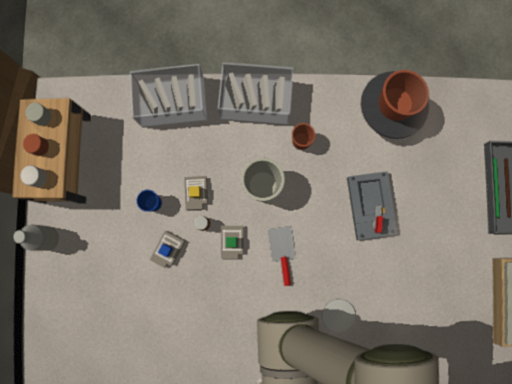

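View pics/side0.png

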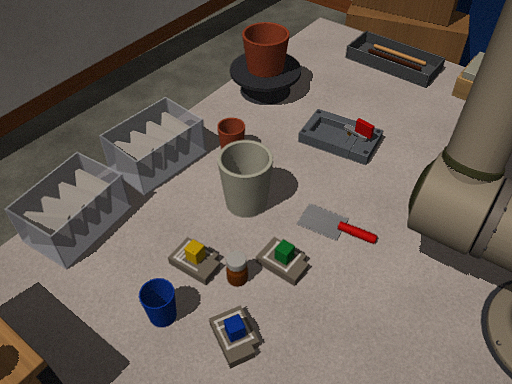

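The top view shows the blue mould at about (168,249), the frame at (373,206) with its red wing at (380,224), the crock at (264,181), and the jar at (201,223). In the side view the blue grip is at (234,328) and the wing at (365,128). I'll write the ray helpers and look closer.

```bash
cat > h.py <<'E'
import numpy as np, cv2
from rig import ctrl
def dist(c): return np.array([c["k1"],0,0,0,0.])
def ray(c,uv):
    p=cv2.undistortPoints(np.float64(uv).reshape(-1,1,2),c["intrinsics"],dist(c)).reshape(-1,2)
    R=cv2.Rodrigues(np.float64(c["rvec"]))[0]; t=np.float64(c["tvec"]).ravel()
    return -R.T@t, np.c_[p,np.ones(len(p))]@R
def onplane(c,uv,z):
    o,d=ray(c,uv); return o+d*((z-o[2])/d[:,2])[:,None]
def proj(c,P):
    return cv2.projectPoints(np.float64(P).reshape(-1,1,3),np.float64(c["rvec"]),np.float64(c["tvec"]),c["intrinsics"],dist(c))[0].reshape(-1,2)
def mask(c,col,box=None):
    h=cv2.cvtColor(c["img"],cv2.COLOR_RGB2HSV); H,S,V=[h[...,i].astype(int) for i in range(3)]
    m={"blue":(abs(H-112)<14)&(S>150)&(V>60),"red":((H<6)|(H>174))&(S>170)&(V>70)}[col]
    m=m.astype(np.uint8)
    if box is not None:
        k=np.zeros_like(m); x0,y0,x1,y1=box; k[y0:y1,x0:x1]=1; m*=k
    return m
def crop(c,box,name,s=8):
    x0,y0,x1,y1=box; cv2.imwrite(name,cv2.resize(c["img"][y0:y1,x0:x1,::-1],None,fx=s,fy=s,interpolation=cv2.INTER_CUBIC))
E
python3 - <<'E'
from h import *
T=ctrl.capture("top");S=ctrl.capture("side")
for n,c in(("top",T),("side",S)): print(n,"cam at",ray(c,[[256,192]])[0].round())
print(onplane(T,[[168,249],[373,206],[380,224],[264,181]],30).round())
a=cv2.resize(T["img"][225:275,140:195,::-1],None,fx=7,fy=7,interpolation=2)
b=cv2.resize(T["img"][165:245,340:405,::-1],None,fx=6,fy=6,interpolation=2)
out=np.zeros((480,385+390,3),np.uint8); out[:350,:385]=a; out[:480,385:]=b; cv2.imwrite("pics/c1.png",out)
a=cv2.resize(S["img"][300:370,200:270,::-1],None,fx=5,fy=5,interpolation=2)
b=cv2.resize(S["img"][100:168,292:392,::-1],None,fx=4.4,fy=4.4,interpolation=2)
out=np.zeros((350,350+b.shape[1],3),np.uint8); out[:350,:350]=a; out[:b.shape[0],350:]=b; cv2.imwrite("pics/c2.png",out)
E
```

```text
top cam at [ 453.   68. 1300.]
side cam at [175. 615. 771.]
[[ 447.  323.   30.]
 [ 567. -230.   30.]
 [ 518. -248.   30.]
 [ 633.   66.   30.]]
```

View pics/c1.png

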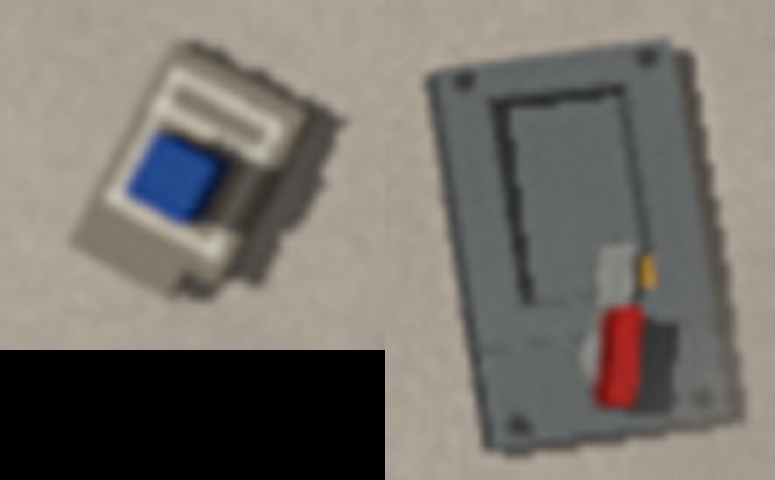

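View pics/c2.png

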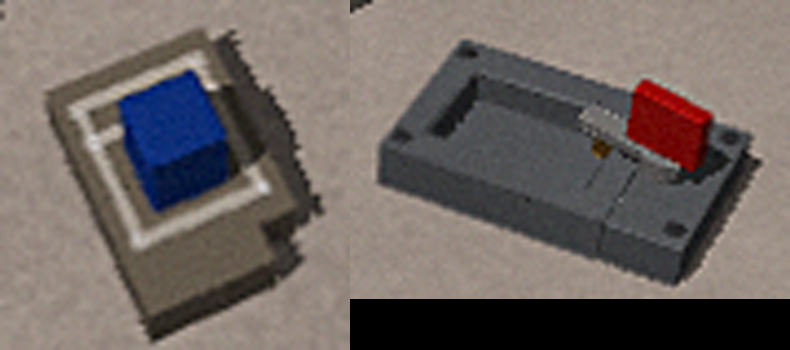

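```bash
cat >> h.py <<'E'
from scipy.optimize import least_squares
def big(m):
    cs=cv2.findContours(m.astype(np.uint8),cv2.RETR_EXTERNAL,cv2.CHAIN_APPROX_NONE)[0]
    return max(cs,key=cv2.contourArea).reshape(-1,2).astype(float)
def greymask(c,box):
    i=cv2.GaussianBlur(c["img"],(3,3),0).astype(int); m=((i[...,2]-i[...,0])>0)&(i.max(2)>45)
    k=np.zeros(m.shape,bool); x0,y0,x1,y1=box; k[y0:y1,x0:x1]=1
    return cv2.morphologyEx((m&k).astype(np.uint8),cv2.MORPH_CLOSE,np.ones((5,5)))
def fitbox(views,rect,zlo,zhi,init,grow=0.5):
    """views: [(cam,contour)]; rect x0,x1,y0,y1 in own axes. edges facing the camera are the low edges."""
    x0,x1,y0,y1=rect; N=np.array([[1,0],[-1,0],[0,1],[0,-1.]]); D=np.array([x1,-x0,y1,-y0])
    data=[]
    for c,uv in views:
        ctr=uv.mean(0); v=uv-ctr; uv=ctr+v*(1+grow/np.linalg.norm(v,axis=1,keepdims=True))
        data.append((ray(c,uv)[0],onplane(c,uv,zlo)[:,:2],onplane(c,uv,zhi)[:,:2]))
    def res(p):
        a=p[2]; R=np.array([[np.cos(a),-np.sin(a)],[np.sin(a),np.cos(a)]]); out=[]
        for o,lo,hi in data:
            oc=(o[:2]-p[:2])@R
            d=[]
            for n,dd in zip(N,D):
                P=(lo if oc@n>dd else hi); q=(P-p[:2])@R
                t=np.array([-n[1],n[0]]); mid=np.array([(x0+x1)/2,(y0+y1)/2]); L=abs(t@[x1-x0,y1-y0])/2
                over=np.maximum(abs((q-mid)@t)-L,0)
                e=q@n-dd; d.append(np.sign(e)*np.hypot(e,over))
            d=np.array(d); k=abs(d).argmin(0); out.append(d[k,np.arange(d.shape[1])])
        return np.concatenate(out)
    s=least_squares(res,init,loss="soft_l1",f_scale=1.0,x_scale=[1,1,.01])
    r=res(s.x); return s.x, np.median(abs(r))
def show(n,p): print(n,"xy",p[0][:2].round(1),"yaw deg",np.degrees(p[0][2]).round(2),"res",p[1].round(2))
FR=(-65,110,-55,55); BL=(-14,14,-14,14); WG=(-22,22,-6,6)
E
python3 - <<'E'
from h import *
T=ctrl.capture("top");S=ctrl.capture("side")
r=np.radians
def both(n,ct,cs,rect,zl,zh,i):
    show(n+" T",fitbox([(T,ct)],rect,zl,zh,i));show(n+" S",fitbox([(S,cs)],rect,zl,zh,i))
    p=fitbox([(T,ct),(S,cs)],rect,zl,zh,i);show(n+" TS",p);return p
ct=big(greymask(T,(335,160,410,250)));cs=big(greymask(S,(292,95,392,168)))
f=both("frame",ct,cs,FR,0,28,[580,-230,r(-171)])
o=[]
for c,k in((T,ct),(S,cs)):
    i=c["img"][:,:,::-1].copy();cv2.drawContours(i,[k.astype(int).reshape(-1,1,2)],-1,(0,255,0),1)
    x,y=k.mean(0).astype(int); o.append(cv2.resize(i[y-50:y+50,x-60:x+60],None,fx=3.3,fy=3.3,interpolation=0))
cv2.imwrite("pics/c3.png",np.hstack(o))
b=both("block",big(mask(T,"blue",(150,235,185,265))),big(mask(S,"blue",(215,305,255,350))),BL,20,54,[447,323,r(150)])
w=both("wing",big(mask(T,"red",(365,205,390,240))),big(mask(S,"red",(350,110,380,145))),WG,41,75,[518,-248,r(-171)])
a=f[0][2]; R=np.array([[np.cos(a),-np.sin(a)],[np.sin(a),np.cos(a)]])
print("pivot predicted from frame",f[0][:2]+R@[76.5,0])
E
```

```text
frame T xy [ 592.6 -224.4] yaw deg -176.95 res 6.13
frame S xy [ 596.2 -221.9] yaw deg -168.63 res 6.24
frame TS xy [ 594.3 -222.8] yaw deg -173.88 res 6.75
block T xy [444.1 330.8] yaw deg 182.23 res 2.0
block S xy [452. 324.] yaw deg 143.46 res 3.05
block TS xy [447.1 327.9] yaw deg 163.99 res 4.2
wing T xy [ 514.6 -238.4] yaw deg -176.44 res 3.15
wing S xy [ 515.7 -235. ] yaw deg -194.61 res 3.17
wing TS xy [ 516.  -236.1] yaw deg -191.97 res 3.2
pivot predicted from frame [ 518.27291809 -230.98280575]
```

View pics/c3.png

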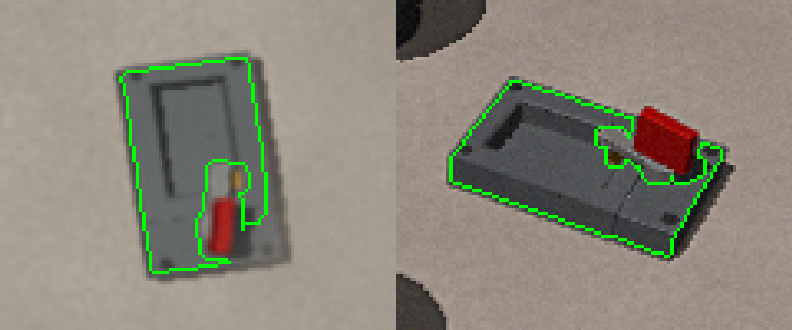

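```bash
python3 - <<'E'
s=open('h.py').read()
s=s.replace("e=q@n-dd; d.append(np.sign(e)*np.hypot(e,over))","e=q@n-dd; d.append(e); A.append(abs(e)+over)").replace("            d=[]\n","            d=[];A=[]\n")
s=s.replace("k=abs(d).argmin(0)","k=np.array(A).argmin(0)").replace("i.max(2)>45","i.max(2)>25")
open('h.py','w').write(s)
E
cat > fit0.py <<'E'
from h import *
T=ctrl.capture("top");S=ctrl.capture("side")
r=np.radians
def both(n,ct,cs,rect,zl,zh,i):
    show(n+" T",fitbox([(T,ct)],rect,zl,zh,i));show(n+" S",fitbox([(S,cs)],rect,zl,zh,i))
    p=fitbox([(T,ct),(S,cs)],rect,zl,zh,i);show(n+" TS",p);return p
ct=big(greymask(T,(335,160,410,250)));cs=big(greymask(S,(292,95,392,168)))
f=both("frame",ct,cs,FR,0,28,[594,-225,r(-171)])
b=both("block",big(mask(T,"blue",(150,235,185,265))),big(mask(S,"blue",(215,305,255,350))),BL,20,54,[447,323,r(150)])
w=both("wing",big(mask(T,"red",(365,205,390,240))),big(mask(S,"red",(350,110,380,145))),WG,41,75,[518,-238,r(-171)])
a=f[0][2]; R=np.array([[np.cos(a),-np.sin(a)],[np.sin(a),np.cos(a)]])
print("pivot predicted from frame",f[0][:2]+R@[76.5,0])
E
python3 fit0.py
```

```text
frame T xy [ 592.7 -224.4] yaw deg -177.9 res 6.46
frame S xy [ 592.5 -221.2] yaw deg -172.72 res 6.55
frame TS xy [ 592.9 -222.7] yaw deg -173.43 res 6.35
block T xy [444.1 330.8] yaw deg 182.27 res 2.0
block S xy [448.8 327.7] yaw deg 155.41 res 2.94
block TS xy [443.9 329.9] yaw deg 141.43 res 2.65
wing T xy [ 517.2 -238.8] yaw deg -181.77 res 3.27
wing S xy [ 516.6 -235.3] yaw deg -179.67 res 3.74
wing TS xy [ 516.6 -236. ] yaw deg -187.84 res 2.97
pivot predicted from frame [ 516.93528871 -231.40478701]
```

```bash
python3 - <<'E'
from h import *
T=ctrl.capture("top");S=ctrl.capture("side")
for c,k in((T,big(greymask(T,(335,160,410,250)))),(S,big(greymask(S,(292,95,392,168))))):
    h=cv2.approxPolyDP(cv2.convexHull(k.astype(np.float32)),2.5,True).reshape(-1,2)
    print(np.c_[h,onplane(c,h,0)[:,:2].round(),onplane(c,h,28)[:,:2].round()].tolist())
for c,b in((T,(150,235,185,265)),(S,(215,305,255,350))):
    h=cv2.approxPolyDP(cv2.convexHull(big(mask(c,"blue",b)).astype(np.float32)),1.2,True).reshape(-1,2)
    print(np.c_[h,onplane(c,h,20)[:,:2].round(),onplane(c,h,54)[:,:2].round()].tolist())
E
```

```text
[[386.0, 173.0, 662.0, -276.0, 658.0, -268.0], [392.0, 221.0, 528.0, -290.0, 526.0, -282.0], [383.0, 234.0, 492.0, -264.0, 491.0, -257.0], [358.0, 238.0, 481.0, -194.0, 480.0, -188.0], [348.0, 178.0, 647.0, -168.0, 643.0, -163.0]]
[[300.0, 132.0, 662.0, -194.0, 644.0, -165.0], [317.0, 110.0, 676.0, -296.0, 658.0, -263.0], [381.0, 131.0, 503.0, -320.0, 491.0, -286.0], [365.0, 163.0, 478.0, -192.0, 467.0, -162.0], [300.0, 141.0, 642.0, -165.0, 625.0, -137.0]]
[[162.0, 245.0, 457.0, 341.0, 457.0, 334.0], [170.0, 247.0, 452.0, 319.0, 452.0, 313.0], [167.0, 255.0, 430.0, 327.0, 431.0, 320.0], [159.0, 252.0, 438.0, 349.0, 439.0, 342.0]]
[[238.0, 314.0, 460.0, 300.0, 447.0, 314.0], [244.0, 325.0, 439.0, 310.0, 427.0, 324.0], [244.0, 332.0, 431.0, 321.0, 419.0, 334.0], [239.0, 338.0, 431.0, 334.0, 419.0, 347.0], [231.0, 341.0, 438.0, 347.0, 426.0, 359.0], [225.0, 329.0, 460.0, 336.0, 447.0, 348.0], [224.0, 320.0, 472.0, 324.0, 459.0, 337.0]]
```

```bash
cat >> h.py <<'E'
U=6
def up(c,box):
    x0,y0,x1,y1=box; return cv2.resize(c["img"][y0:y1,x0:x1],None,fx=U,fy=U,interpolation=cv2.INTER_CUBIC)
def hullpts(m,box):
    h=cv2.convexHull(big(m).astype(np.float32)).reshape(-1,2).astype(float)
    P=np.vstack([a+(b-a)*np.arange(0,1,1/max(1,np.linalg.norm(b-a)/3))[:,None] for a,b in zip(h,np.roll(h,-1,0))])
    return (P+.5)/U-.5+np.array(box[:2])
def hm(c,col,box):
    i=up(c,box); h=cv2.cvtColor(i,cv2.COLOR_RGB2HSV).astype(int); H,S,V=h[...,0],h[...,1],h[...,2]; f=i.astype(int)
    m={"blue":(abs(H-114)<16)&(S>110)&(V>35),"red":((H<8)|(H>172))&(S>150)&(V>60),
       "grey":(f[...,2]-f[...,0]>-4)&(f.max(2)>20)}[col]
    return hullpts(m,box)
def overlay(c,sets,box,s=6):
    x0,y0,x1,y1=box; i=cv2.resize(c["img"][y0:y1,x0:x1,::-1],None,fx=s,fy=s,interpolation=cv2.INTER_CUBIC)
    for P,col,closed in sets: cv2.polylines(i,[(((np.array(P)-[x0,y0])+.5)*s).astype(int).reshape(-1,1,2)],closed,col,1)
    return i
def corners(p,rect,z):
    x0,x1,y0,y1=rect; a=p[2]; R=np.array([[np.cos(a),-np.sin(a)],[np.sin(a),np.cos(a)]])
    q=np.array([[x0,y0],[x1,y0],[x1,y1],[x0,y1]])@R.T+p[:2]; return np.c_[q,np.full(4,z)]
def both(T,S,n,col,bt,bs,rect,zl,zh,i,pr=True):
    ct,cs=hm(T,col,bt),hm(S,col,bs); 
    fs=[fitbox(v,rect,zl,zh,i,0) for v in ([(T,ct)],[(S,cs)],[(T,ct),(S,cs)])]
    if pr:
        for k,f in zip(("T","S","TS"),fs): show(n+" "+k,f)
    return fs[2][0],ct,cs
E
sed -i 's/soft_l1/cauchy/' h.py
cat > fit0.py <<'E'
from h import *
T=ctrl.capture("top");S=ctrl.capture("side"); r=np.radians
o=[]
for a in (("frame","grey",(335,160,410,250),(292,95,392,168),FR,0,28,[587,-227,r(-171)]),
          ("block","blue",(152,237,183,264),(215,305,255,350),BL,20,54,[447,323,r(155)]),
          ("wing","red",(365,205,392,242),(348,110,382,150),WG,41,75,[511,-239,r(-171)])):
    p,ct,cs=both(T,S,*a)
    for c,k,b in((T,ct,a[2]),(S,cs,a[3])):
        i=overlay(c,[(k,(0,255,0),True),(proj(c,corners(p,a[4],a[5])),(255,0,255),True),(proj(c,corners(p,a[4],a[6])),(0,255,255),True)],b)
        o.append(cv2.resize(i,(260,260)))
cv2.imwrite("pics/c4.png",np.vstack([np.hstack(o[::2]),np.hstack(o[1::2])]))
E
python3 fit0.py
```

```text
frame T xy [ 591.3 -227.6] yaw deg -171.77 res 0.62
frame S xy [ 589.6 -224.9] yaw deg -172.17 res 0.27
frame TS xy [ 590.3 -225.6] yaw deg -171.84 res 1.06
block T xy [442.1 327.7] yaw deg 155.59 res 2.2
block S xy [442.2 330.8] yaw deg 148.36 res 0.88
block TS xy [442.9 330.5] yaw deg 149.51 res 1.36
wing T xy [ 514.8 -237.4] yaw deg -181.46 res 1.41
wing S xy [ 513.  -234.5] yaw deg -183.52 res 1.96
wing TS xy [ 514.1 -236.1] yaw deg -187.96 res 2.2
```

View pics/c4.png

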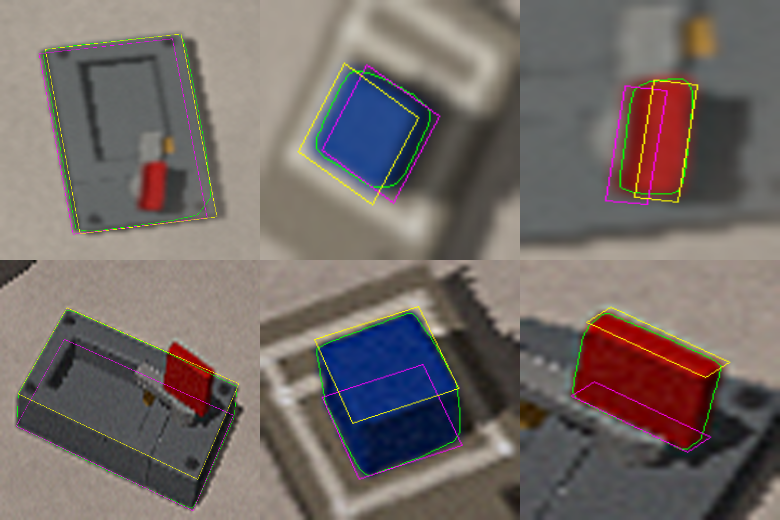

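The overlay shows the frame fitting well in both views, with centre about (590,-226) and yaw -172°. The views disagree with each other by about 3 mm in y. The wing sits at the predicted pivot (514.5,-236.5), yaw about -187°, and the block is near (442,329), yaw 150°. First I'll open the latch.

```bash
cat > go.py <<'E'
import sys,numpy as np
# go.py x y z yaw  X Y Z YAW : shift/turn from commanded pose to target
def go(p,q):
    a=np.radians(p[3]); d=np.array(q[:3])-p[:3]
    o=[d@[np.cos(a),np.sin(a),0],d@[np.sin(a),-np.cos(a),0],-d[2]]
    print("offset m",np.round(np.array(o)/1000,4).tolist(),"angular z",round(-(q[3]-p[3]),2))
if __name__=="__main__":
    v=[float(s) for s in sys.argv[1:]]
    for k in range(0,len(v)-4,4): go(np.array(v[k:k+4]),np.array(v[k+4:k+8]))
E
python3 go.py 136.9 -506.8 242.3 15.1  514.5 -236.5 120 -7
```

```text
offset m [0.435, -0.1626, 0.1223] angular z 22.1
```

```bash
python3 go.py 136.9 -506.8 242.3 15.1  325 -370 222.3 -7  514.5 -236.5 120 -7
```

```text
offset m [0.2172, -0.0831, 0.02] angular z 22.1
offset m [0.1718, -0.1556, 0.1023] angular z -0.0
```

Emit:
move_arm(motion=[{"offset":[0.217,-0.083,0.02],"angular":[0,0,22.1],"jaw":0.045},{"offset":[0.217,-0.083,0.02],"angular":[0,0,22.1],"jaw":0.045},{"offset":[0.217,-0.083,0.02],"angular":[0,0,22.1],"jaw":0.045},{"offset":[0.217,-0.083,0.02],"angular":[0,0,22.1],"jaw":0.045},{"offset":[0.217,-0.083,0.02],"angular":[0,0,22.1],"jaw":0.045}])

```text
time_s: 1.23
eef_pos: [326.8, -368.0, 222.1]
ee_rot: [-0.0, 0.998, -0.059, 0.0]
force: [-0.4, -1.1, -0.8]
grip_width: 0.522
```

Emit:
move_arm(motion=[{"offset":[0.1707,-0.1533,0.102],"jaw":0.04},{"offset":[0.1707,-0.1533,0.102],"jaw":0.04},{"offset":[0.1707,-0.1533,0.102],"jaw":0.04},{"offset":[0.1707,-0.1533,0.102],"jaw":0.04},{"offset":[0.1707,-0.1533,0.102],"jaw":0.04}])

```text
schema error: expected keys offset, angular, jaw
```

```bash
python3 - <<'E'
from h import *
s=ctrl.sense();print(s["eef_pos"].round(1),s["force"].round(1))
T=ctrl.capture("top");S=ctrl.capture("side")
a=cv2.resize(T["img"][170:250,340:420,::-1],None,fx=5,fy=5,interpolation=2);b=cv2.resize(S["img"][70:170,290:390,::-1],None,fx=4,fy=4,interpolation=2)
cv2.imwrite("pics/d1.png",np.hstack([a,b]))
E
```

```text
[ 326.8 -368.   222.1] [-0.4 -1.1 -0.8]
```

View pics/d1.png

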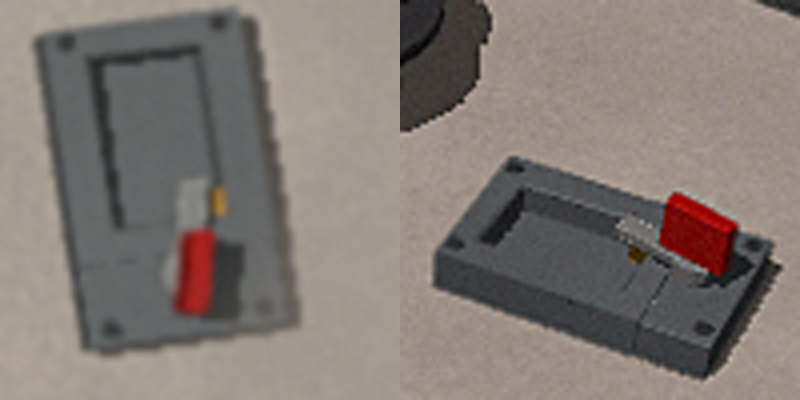

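The call was refused because "angular" was missing, so the picture only shows the frame as before, with the wing at crop position (195,270). I'll resend it.

Emit:
move_arm(motion=[{"offset":[0.1707,-0.1533,0.102],"angular":[0,0,0],"jaw":0.04},{"offset":[0.1707,-0.1533,0.102],"angular":[0,0,0],"jaw":0.04},{"offset":[0.1707,-0.1533,0.102],"angular":[0,0,0],"jaw":0.04},{"offset":[0.1707,-0.1533,0.102],"angular":[0,0,0],"jaw":0.04},{"offset":[0.1707,-0.1533,0.102],"angular":[0,0,0],"jaw":0.04}])

```text
time_s: 1.95
eef_pos: [513.5, -237.4, 118.1]
ee_rot: [-0.001, 0.998, -0.06, -0.001]
force: [-0.1, -0.7, -0.7]
grip_width: 0.469
```

```bash
python3 - <<'E'
from h import *
s=ctrl.sense();print(s["eef_pos"].round(1),s["force"].round(1),s["grip_width"],s["ee_rot"].round(4))
T=ctrl.capture("top");S=ctrl.capture("side")
a=cv2.resize(T["img"][170:250,340:420,::-1],None,fx=5,fy=5,interpolation=2);b=cv2.resize(S["img"][70:170,290:390,::-1],None,fx=4,fy=4,interpolation=2)
cv2.imwrite("pics/d2.png",np.hstack([a,b]))
E
```

```text
[ 513.5 -237.4  118.1] [-0.1 -0.7 -0.7] 0.4692984104895511 [-0.001   0.9982 -0.0598 -0.0013]
```

View pics/d2.png

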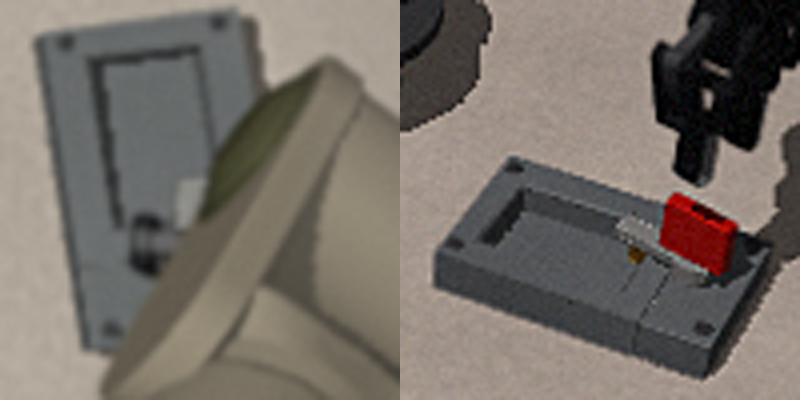

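Seen from the side, the open fingers stand over the wing, which is at (700,235) in the right half. I'll go down and close.

Emit:
move_arm(motion=[{"offset":[0.001,0,0.03],"angular":[0,0,0],"jaw":0.04},{"offset":[0.001,0,0.055],"angular":[0,0,0],"jaw":0.04},{"offset":[0.001,0,0.06],"angular":[0,0,0],"jaw":0.04},{"offset":[0.001,0,0.06],"angular":[0,0,0],"jaw":0.02},{"offset":[0.001,0,0.06],"angular":[0,0,0],"jaw":0.01}], squeeze=20)

```text
time_s: 2.68
eef_pos: [514.2, -237.2, 61.7]
ee_rot: [-0.002, 0.998, -0.061, 0.001]
force: [-0.0, 11.9, 2.2]
grip_width: 0.13
```

Emit:
move_arm(motion=[{"offset":[0,0,0],"angular":[0,0,0],"jaw":0.005},{"offset":[0,0,0],"angular":[0,0,0],"jaw":0.005},{"offset":[0,0,0],"angular":[0,0,0],"jaw":0.005}])

```text
time_s: 3.05
eef_pos: [514.2, -237.2, 61.7]
ee_rot: [-0.001, 0.998, -0.061, 0.0]
force: [0.8, 12.0, 5.7]
grip_width: 0.138
```

```bash
python3 - <<'E'
from h import *
s=ctrl.sense();print({k:np.round(v,3) for k,v in s.items() if k not in("tau","dq")})
S=ctrl.capture("side")
print(hm(S,"red",(348,110,382,150)).mean(0))
E
```

```text
{'time_s': np.float64(3.05), 'joints': array([-0.64 ,  0.602,  1.57 ,  0.003,  0.97 ,  1.051]), 'eef_pos': array([ 514.226, -237.215,   61.723]), 'ee_rot': array([-0.001,  0.998, -0.061,  0.   ]), 'force': array([ 0.756, 12.025,  5.665]), 'wrist_torque': array([ 1.929, -0.156, -0.004]), 'grip_width': np.float64(0.138)}
[369.62632063 131.25424741]
```

Emit:
move_arm(motion=[{"offset":[0,-0.001,0],"angular":[0,0,0],"jaw":0.005},{"offset":[0,-0.001,0],"angular":[0,0,8],"jaw":0.005},{"offset":[0,-0.001,0],"angular":[0,0,16],"jaw":0.005},{"offset":[0,-0.001,0],"angular":[0,0,16],"jaw":0.005}])

```text
time_s: 3.6
eef_pos: [514.2, -237.2, 61.7]
ee_rot: [-0.001, 0.98, -0.2, 0.0]
force: [-1.0, 5.9, 4.5]
grip_width: 0.138
```

Emit:
move_arm(motion=[{"offset":[-0.0004,-0.0009,0],"angular":[0,0,9],"jaw":0.005},{"offset":[-0.0004,-0.0009,0],"angular":[0,0,18],"jaw":0.005},{"offset":[-0.0004,-0.0009,0],"angular":[0,0,27],"jaw":0.005},{"offset":[-0.0004,-0.0009,0],"angular":[0,0,35],"jaw":0.005},{"offset":[-0.0004,-0.0009,0],"angular":[0,0,35],"jaw":0.005}])

```text
time_s: 4.22
eef_pos: [514.0, -237.3, 61.7]
ee_rot: [0.0, 0.875, -0.484, 0.001]
force: [-3.0, 1.8, 7.0]
grip_width: 0.136
```

Emit:
move_arm(motion=[{"offset":[0,0,0],"angular":[0,0,8],"jaw":0.005},{"offset":[0,0,0],"angular":[0,0,16],"jaw":0.005},{"offset":[0,0,0],"angular":[0,0,22],"jaw":0.005},{"offset":[0,0,0],"angular":[0,0,25],"jaw":0.005},{"offset":[0,0,0],"angular":[0,0,25],"jaw":0.005}])

```text
time_s: 4.85
eef_pos: [514.0, -237.3, 61.7]
ee_rot: [0.0, 0.75, -0.661, 0.001]
force: [-4.4, 2.1, 8.4]
grip_width: 0.137
```

```bash
python3 - <<'E'
from h import *
s=ctrl.sense();print({k:np.round(v,3) for k,v in s.items() if k not in("tau","dq")})
q=s["ee_rot"];print("yaw",np.degrees(2*np.arctan2(q[2],q[1])))
E
```

```text
{'time_s': np.float64(4.85), 'joints': array([-6.390e-01,  6.010e-01,  1.572e+00, -1.000e-03,  9.680e-01,
        2.377e+00]), 'eef_pos': array([ 513.967, -237.256,   61.746]), 'ee_rot': array([ 0.   ,  0.75 , -0.661,  0.001]), 'force': array([-4.429,  2.125,  8.44 ]), 'wrist_torque': array([0.31 , 0.749, 0.384]), 'grip_width': np.float64(0.137)}
yaw -82.76778262225712
```

The latch is on its stop: yaw -82.8°, which is 90° from closed, with a turning resistance of 0.38 N m. Next I'll release and rise.

Emit:
move_arm(motion=[{"offset":[0,0,0],"angular":[0,0,25],"jaw":0.04},{"offset":[0,0,0],"angular":[0,0,0],"jaw":0.04},{"offset":[0,0,-0.06],"angular":[0,0,0],"jaw":0.05},{"offset":[0,0,-0.12],"angular":[0,0,0],"jaw":0.05},{"offset":[0,0,-0.14],"angular":[0,0,0],"jaw":0.05}])

```text
time_s: 5.48
eef_pos: [514.9, -237.8, 205.0]
ee_rot: [-0.0, 0.75, -0.661, 0.004]
force: [0.8, 0.4, -0.5]
grip_width: 0.586
```

```bash
python3 go.py 514.9 -237.8 205 -82.8  492 -50 210 -35  467 140 210 13  442 329 150 60
```

```text
offset m [-0.1892, -0.0008, -0.005] angular z -47.8
offset m [-0.1295, -0.1413, -0.0] angular z -48.0
offset m [0.0182, -0.1898, 0.06] angular z -47.0
```

Emit:
move_arm(motion=[{"offset":[-0.038,0,-0.005],"angular":[0,0,-9.6],"jaw":0.05},{"offset":[-0.076,0,-0.005],"angular":[0,0,-19.2],"jaw":0.05},{"offset":[-0.114,0,-0.005],"angular":[0,0,-28.8],"jaw":0.05},{"offset":[-0.152,0,-0.005],"angular":[0,0,-38.4],"jaw":0.05},{"offset":[-0.189,-0.001,-0.005],"angular":[0,0,-47.8],"jaw":0.05}])

```text
time_s: 6.1
eef_pos: [491.8, -48.2, 206.1]
ee_rot: [0.0, 0.955, -0.298, 0.001]
force: [0.5, -0.4, -0.5]
grip_width: 0.58
```

Emit:
move_arm(motion=[{"offset":[-0.026,-0.028,0],"angular":[0,0,-9.6],"jaw":0.05},{"offset":[-0.052,-0.056,0],"angular":[0,0,-19.2],"jaw":0.05},{"offset":[-0.078,-0.085,0],"angular":[0,0,-28.8],"jaw":0.05},{"offset":[-0.104,-0.113,0],"angular":[0,0,-38.4],"jaw":0.05},{"offset":[-0.1295,-0.1413,0],"angular":[0,0,-48],"jaw":0.05}])

```text
time_s: 6.72
eef_pos: [467.4, 142.0, 206.1]
ee_rot: [0.0, 0.993, 0.116, 0.001]
force: [0.1, -0.7, 0.5]
grip_width: 0.586
```

Emit:
move_arm(motion=[{"offset":[0.003,-0.038,0],"angular":[0,0,-9.4],"jaw":0.05},{"offset":[0.007,-0.076,0],"angular":[0,0,-18.8],"jaw":0.05},{"offset":[0.011,-0.114,0.02],"angular":[0,0,-28.2],"jaw":0.05},{"offset":[0.015,-0.152,0.04],"angular":[0,0,-37.6],"jaw":0.05},{"offset":[0.0182,-0.19,0.06],"angular":[0,0,-47],"jaw":0.05}])

```text
time_s: 7.35
eef_pos: [443.2, 331.5, 145.5]
ee_rot: [0.0, 0.865, 0.502, 0.001]
force: [1.1, -0.3, -0.3]
grip_width: 0.589
```

```bash
python3 - <<'E'
from h import *
s=ctrl.sense();print({k:np.round(v,3) for k,v in s.items() if k not in("tau","dq")})
q=s["ee_rot"];print("yaw",np.degrees(2*np.arctan2(q[2],q[1])))
T=ctrl.capture("top");S=ctrl.capture("side")
a=cv2.resize(T["img"][170:250,340:420,::-1],None,fx=4,fy=4,interpolation=2);b=cv2.resize(S["img"][245:365,175:295,::-1],None,fx=3.5,fy=3.5,interpolation=2)
a=cv2.copyMakeBorder(a,0,b.shape[0]-a.shape[0],0,0,0)
cv2.imwrite("pics/d3.png",np.hstack([a,b]))
E
```

```text
{'time_s': np.float64(7.35), 'joints': array([ 0.43 ,  0.466,  1.543, -0.   ,  1.131,  0.949]), 'eef_pos': array([443.222, 331.481, 145.522]), 'ee_rot': array([0.   , 0.865, 0.502, 0.001]), 'force': array([ 1.116, -0.283, -0.294]), 'wrist_torque': array([ 0.039, -0.037, -0.01 ]), 'grip_width': np.float64(0.589)}
yaw 60.30912670380358
```

View pics/d3.png

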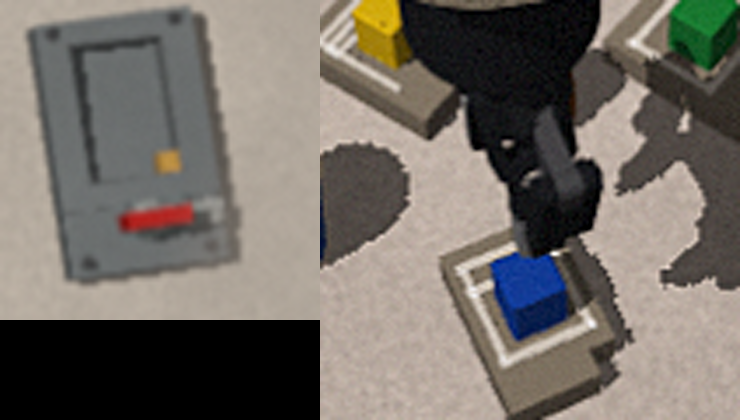

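The latch shows fully open: the red bar lies parallel to the frame's short side at left-crop (155,217), and the key is clear at (168,160). The fingers stand over the blue block. I'll descend and grip.

Emit:
move_arm(motion=[{"offset":[-0.0025,0,0.05],"angular":[0,0,0.3],"jaw":0.05},{"offset":[-0.0025,0,0.09],"angular":[0,0,0.3],"jaw":0.05},{"offset":[-0.0025,0,0.109],"angular":[0,0,0.3],"jaw":0.05},{"offset":[-0.0025,0,0.109],"angular":[0,0,0.3],"jaw":0.05},{"offset":[-0.0025,0,0.109],"angular":[0,0,0.3],"jaw":0.03}], squeeze=30)

```text
time_s: 8.07
eef_pos: [442.7, 328.1, 37.8]
ee_rot: [0.0, 0.868, 0.496, 0.001]
force: [0.4, -0.0, 0.8]
grip_width: 0.388
```

Emit:
move_arm(motion=[{"offset":[0,0,0],"angular":[0,0,0],"jaw":0.02},{"offset":[0,0,0],"angular":[0,0,0],"jaw":0.02},{"offset":[0,0,0],"angular":[0,0,0],"jaw":0.02}], squeeze=60)

```text
time_s: 8.45
eef_pos: [442.8, 328.3, 38.1]
ee_rot: [0.0, 0.868, 0.496, 0.002]
force: [-0.3, -2.3, 7.9]
grip_width: 0.318
```

```bash
python3 go.py 442.8 328.3 38 59.5  442.8 328.3 215 59.5  490 90 215 75  545 -130 215 98 589.4 -226.4 100 98.1
```

```text
offset m [0.0, 0.0, -0.177] angular z -0.0
offset m [-0.1814, 0.1616, -0.0] angular z -15.5
offset m [-0.1983, 0.1101, -0.0] angular z -23.0
offset m [-0.1016, 0.0306, 0.115] angular z -0.1
```

Emit:
move_arm(motion=[{"offset":[0,0,-0.02],"angular":[0,0,0],"jaw":0.02},{"offset":[0,0,-0.055],"angular":[0,0,0],"jaw":0.02},{"offset":[0,0,-0.1],"angular":[0,0,0],"jaw":0.02},{"offset":[0,0,-0.145],"angular":[0,0,0],"jaw":0.02},{"offset":[0,0,-0.175],"angular":[0,0,0],"jaw":0.02}])

```text
time_s: 9.07
eef_pos: [442.0, 328.1, 214.3]
ee_rot: [0.0, 0.868, 0.496, 0.002]
force: [0.2, 0.3, -2.5]
grip_width: 0.318
```

Emit:
move_arm(motion=[{"offset":[-0.03,0.027,0],"angular":[0,0,-3],"jaw":0.02},{"offset":[-0.07,0.062,0],"angular":[0,0,-6],"jaw":0.02},{"offset":[-0.11,0.098,0],"angular":[0,0,-9],"jaw":0.02},{"offset":[-0.15,0.133,0],"angular":[0,0,-12],"jaw":0.02},{"offset":[-0.181,0.162,0],"angular":[0,0,-15.5],"jaw":0.02}])

```text
time_s: 9.7
eef_pos: [489.6, 87.9, 212.1]
ee_rot: [0.0, 0.793, 0.609, 0.0]
force: [1.1, 0.0, -1.3]
grip_width: 0.32
```

Emit:
move_arm(motion=[{"offset":[-0.045,0.025,0],"angular":[0,0,-5],"jaw":0.02},{"offset":[-0.09,0.05,0],"angular":[0,0,-10],"jaw":0.02},{"offset":[-0.135,0.075,0],"angular":[0,0,-15],"jaw":0.02},{"offset":[-0.175,0.097,0],"angular":[0,0,-20],"jaw":0.02},{"offset":[-0.198,0.11,0],"angular":[0,0,-23],"jaw":0.02}])

```text
time_s: 10.32
eef_pos: [544.7, -132.0, 211.8]
ee_rot: [0.0, 0.656, 0.755, 0.0]
force: [0.1, -0.5, -1.2]
grip_width: 0.319
```

Emit:
move_arm(motion=[{"offset":[-0.03,0.009,0.03],"angular":[0,0,0],"jaw":0.02},{"offset":[-0.065,0.019,0.065],"angular":[0,0,0],"jaw":0.02},{"offset":[-0.09,0.027,0.095],"angular":[0,0,0],"jaw":0.02},{"offset":[-0.1016,0.0306,0.115],"angular":[0,0,0],"jaw":0.02},{"offset":[-0.1016,0.0306,0.115],"angular":[0,0,0],"jaw":0.02}])

```text
time_s: 10.95
eef_pos: [588.5, -226.4, 95.3]
ee_rot: [-0.001, 0.656, 0.755, -0.0]
force: [-0.3, 0.1, -1.5]
grip_width: 0.318
```

```bash
python3 - <<'E'
from h import *
s=ctrl.sense();print({k:np.round(v,3) for k,v in s.items() if k not in("tau","dq")})
q=s["ee_rot"];print("yaw",np.degrees(2*np.arctan2(q[2],q[1])))
T=ctrl.capture("top");S=ctrl.capture("side")
x,y,z=s["eef_pos"]
def ov(c):
    f=[589.4,-226.4,np.radians(-171.9)]; m=[x,y,2*np.arctan2(q[2],q[1])+np.pi/2]
    P=(-45,45,-30,30); g=(0,255,0)
    return [(proj(c,corners(f,FR,28)),(255,0,255),True),(proj(c,corners(f,(-46.5,46.5,-31.5,31.5),28)),(255,0,255),True),
     (proj(c,corners(m,P,z-38)),g,True),(proj(c,corners(m,P,z-18)),(0,255,255),True)]
a=overlay(T,ov(T),(335,150,415,250),4);b=overlay(S,ov(S),(285,85,395,185),4)
cv2.imwrite("pics/d4.png",np.hstack([a,b]))
E
```

```text
{'time_s': np.float64(10.95), 'joints': array([-0.553,  0.681,  1.325, -0.   ,  1.138, -0.692]), 'eef_pos': array([ 588.453, -226.378,   95.321]), 'ee_rot': array([-0.001,  0.656,  0.755, -0.   ]), 'force': array([-0.294,  0.124, -1.484]), 'wrist_torque': array([ 0.033,  0.023, -0.026]), 'grip_width': np.float64(0.318)}
yaw 97.97418630730961
```

View pics/d4.png

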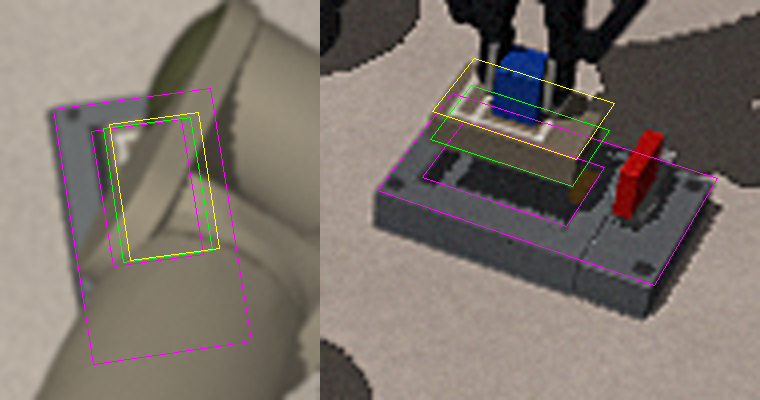

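The overlay puts the held mould about in line with the pocket in the side view: right half, plate bottom edge from (430,145) to (575,185). The top view is mostly blocked by the arm. I'll measure the mould's near bottom edges in the side view against the tool pose.

```bash
cat > edge.py <<'E'
from h import *
s=ctrl.sense();S=ctrl.capture("side");q=s["ee_rot"];x,y,z=s["eef_pos"];a=2*np.arctan2(q[2],q[1])+np.pi/2
R=np.array([[np.cos(a),-np.sin(a)],[np.sin(a),np.cos(a)]])
w=S["img"].astype(np.float32); w=cv2.GaussianBlur(w[...,0]-w[...,2],(0,0),.7)
def edge(fix,val,lo,hi,zz):
    out=[]
    for t in np.linspace(lo,hi,30):
        off=np.arange(-9,9.01,.25)   # mm along outward normal
        P=np.array([[val+np.sign(val)*o,t] if fix==0 else [t,val+np.sign(val)*o] for o in off])
        uv=proj(S,np.c_[P@R.T+[x,y],np.full(len(P),zz)]).astype(np.float32)
        v=cv2.remap(w,uv[:,0].reshape(1,-1),uv[:,1].reshape(1,-1),cv2.INTER_LINEAR).ravel()
        g=-np.gradient(v); k=g.argmax(); out.append((t,off[k],v[max(k-6,0)]-v[min(k+6,72)]))
    return np.array(out)
for n,f,v,lo,hi in(("own y=-30",1,-30,-40,40),("own x=+45",0,45,-26,10)):
    e=edge(f,v,lo,hi,z-38); p=np.polyfit(e[:,0],e[:,1],1)
    print(n,"median outward offset mm",np.median(e[:,1]),"slope deg",np.degrees(np.arctan(p[0])).round(2),"contrast",np.median(e[:,2]).round(1),e[::4,1])
E
python3 edge.py
```

```text
own y=-30 median outward offset mm 3.875 slope deg -2.38 contrast 8.5 [4.25 5.25 4.5  4.   4.25 3.   4.   2.5 ]
own x=+45 median outward offset mm -5.5 slope deg -28.76 contrast 8.5 [ 9.    9.    9.   -5.5  -5.75 -6.25 -7.5  -7.75]
```

Emit:
move_arm(motion=[{"offset":[-0.0016,0.0009,0.012],"angular":[0,0,0],"jaw":0.02},{"offset":[-0.0016,0.0009,0.022],"angular":[0,0,0],"jaw":0.02},{"offset":[-0.0016,0.0009,0.026],"angular":[0,0,0],"jaw":0.02},{"offset":[-0.0016,0.0009,0.029],"angular":[0,0,0],"jaw":0.02},{"offset":[-0.0016,0.0009,0.031],"angular":[0,0,0],"jaw":0.02}])

```text
time_s: 11.72
eef_pos: [590.3, -227.7, 65.4]
ee_rot: [0.0, 0.656, 0.755, 0.0]
force: [-0.4, -1.0, -1.1]
grip_width: 0.318
```

```bash
python3 edge.py; python3 -c "
from rig import ctrl;s=ctrl.sense();print({k:s[k].round(3) for k in('eef_pos','force','wrist_torque','ee_rot')})"
```

```text
own y=-30 median outward offset mm 4.0 slope deg -1.95 contrast 9.3 [4.75 4.75 4.5  2.25 3.25 2.75 4.25 2.5 ]
own x=+45 median outward offset mm 1.125 slope deg 5.57 contrast 12.7 [ 0.75 -1.    0.   -5.25  2.25  3.    2.25  1.25]
{'eef_pos': array([ 590.261, -227.714,   65.203]), 'force': array([-0.245, -0.418, -1.559]), 'wrist_torque': array([-0.164, -0.088, -0.093]), 'ee_rot': array([ 0.   ,  0.656,  0.755, -0.   ])}
```

Emit:
move_arm(motion=[{"offset":[0,0,0.001],"angular":[0,0,0],"jaw":0.02},{"offset":[0,0,0.002],"angular":[0,0,0],"jaw":0.02},{"offset":[0,0,0.003],"angular":[0,0,0],"jaw":0.02},{"offset":[0,0,0.003],"angular":[0,0,0],"jaw":0.02}])

```text
time_s: 12.28
eef_pos: [590.2, -227.7, 62.3]
ee_rot: [0.0, 0.656, 0.755, 0.0]
force: [0.5, -0.1, -1.8]
grip_width: 0.32
```

```bash
python3 -c "
from rig import ctrl;s=ctrl.sense();print({k:s[k].round(3) for k in('eef_pos','force','wrist_torque','ee_rot')})"
```

```text
{'eef_pos': array([ 590.234, -227.718,   62.344]), 'force': array([ 0.542, -0.109, -1.784]), 'wrist_torque': array([-0.279, -0.101, -0.001]), 'ee_rot': array([0.   , 0.656, 0.755, 0.   ])}
```

Emit:
move_arm(motion=[{"offset":[0,0,0.001],"angular":[0,0,0],"jaw":0.02},{"offset":[0,0,0.002],"angular":[0,0,0],"jaw":0.02},{"offset":[0,0,0.003],"angular":[0,0,0],"jaw":0.02},{"offset":[0,0,0.004],"angular":[0,0,0],"jaw":0.02}])

```text
time_s: 12.78
eef_pos: [590.3, -227.7, 58.4]
ee_rot: [0.0, 0.656, 0.755, 0.0]
force: [0.3, -2.2, 1.7]
grip_width: 0.322
```

```bash
python3 edge.py; python3 -c "
from rig import ctrl;s=ctrl.sense();print({k:s[k].round(3) for k in('eef_pos','force','wrist_torque','ee_rot')})"
```

```text
own y=-30 median outward offset mm -1.75 slope deg 0.27 contrast 9.1 [-2.5  -2.5  -1.   -2.75 -1.5  -2.25 -1.5  -2.25]
own x=+45 median outward offset mm -3.375 slope deg -11.98 contrast 10.3 [-0.75 -1.25 -1.25 -1.25 -5.5  -6.75 -6.75 -8.  ]
{'eef_pos': array([ 590.235, -227.694,   58.251]), 'force': array([ 0.22 , -2.049,  1.366]), 'wrist_torque': array([-0.332, -0.158, -0.107]), 'ee_rot': array([0.   , 0.656, 0.755, 0.   ])}
```

Emit:
move_arm(motion=[{"offset":[-0.001,0,0],"angular":[0,0,0],"jaw":0.02},{"offset":[-0.001,0,0.002],"angular":[0,0,0],"jaw":0.02},{"offset":[-0.001,0,0.004],"angular":[0,0,0],"jaw":0.02},{"offset":[-0.001,0,0.004],"angular":[0,0,0],"jaw":0.02}])

```text
time_s: 13.32
eef_pos: [590.1, -228.0, 53.8]
ee_rot: [-0.001, 0.656, 0.755, 0.0]
force: [1.4, 4.0, -0.7]
grip_width: 0.321
```

```bash
python3 -c "
from rig import ctrl;s=ctrl.sense();print({k:s[k].round(3) for k in('eef_pos','force','wrist_torque','ee_rot','grip_width')})"
```

```text
Traceback (most recent call last):
AttributeError: 'float' object has no attribute 'round'
```

Emit:
move_arm(motion=[{"offset":[0.0005,0,0],"angular":[0,0,0],"jaw":0.02},{"offset":[0.0005,0,0.002],"angular":[0,0,0],"jaw":0.02},{"offset":[0.0005,0,0.004],"angular":[0,0,0],"jaw":0.02},{"offset":[0.0005,0,0.004],"angular":[0,0,0],"jaw":0.02}])

```text
time_s: 13.82
eef_pos: [590.2, -228.0, 50.1]
ee_rot: [-0.0, 0.656, 0.755, 0.0]
force: [-0.5, 4.5, 0.1]
grip_width: 0.324
```

```bash
python3 -c "
from rig import ctrl;s=ctrl.sense();print({k:s[k].round(3) for k in('eef_pos','force','wrist_torque','ee_rot')})"
```

```text
{'eef_pos': array([ 590.213, -227.958,   50.124]), 'force': array([-0.469,  4.488,  0.08 ]), 'wrist_torque': array([ 0.772, -0.009, -0.177]), 'ee_rot': array([-0.   ,  0.656,  0.755,  0.   ])}
```

Emit:
move_arm(motion=[{"offset":[0.0005,0,0],"angular":[0,0,0],"jaw":0.02},{"offset":[0.0005,0,0.002],"angular":[0,0,0],"jaw":0.02},{"offset":[0.0005,0,0.004],"angular":[0,0,0],"jaw":0.02},{"offset":[0.0005,0,0.005],"angular":[0,0,0],"jaw":0.02},{"offset":[0.0005,0,0.005],"angular":[0,0,0],"jaw":0.02}])

```text
time_s: 14.45
eef_pos: [590.3, -227.9, 46.2]
ee_rot: [0.0, 0.656, 0.755, -0.0]
force: [-2.0, 3.4, 7.7]
grip_width: 0.316
```

```bash
python3 -c "
from rig import ctrl;s=ctrl.sense();print({k:s[k].round(3) for k in('eef_pos','force','wrist_torque','ee_rot')})"
```

```text
{'eef_pos': array([ 590.298, -227.885,   46.163]), 'force': array([-2.013,  3.445,  7.747]), 'wrist_torque': array([ 0.56 ,  0.531, -0.277]), 'ee_rot': array([ 0.   ,  0.656,  0.755, -0.   ])}
```

Emit:
move_arm(motion=[{"offset":[0.0003,0,0.001],"angular":[0,0,0],"jaw":0.02},{"offset":[0.0003,0,0.001],"angular":[0,0,0],"jaw":0.02}])

```text
time_s: 14.7
eef_pos: [590.3, -227.9, 46.1]
ee_rot: [0.001, 0.656, 0.755, -0.0]
force: [-5.3, 3.2, 14.8]
grip_width: 0.316
```

Emit:
move_arm(motion=[{"offset":[0,0,-0.001],"angular":[0,0,0],"jaw":0.035},{"offset":[0,0,-0.001],"angular":[0,0,0],"jaw":0.04},{"offset":[0,0,-0.001],"angular":[0,0,0],"jaw":0.04},{"offset":[0,0,-0.03],"angular":[0,0,0],"jaw":0.04},{"offset":[0,0,-0.08],"angular":[0,0,0],"jaw":0.04}])

```text
time_s: 15.32
eef_pos: [589.3, -227.0, 123.5]
ee_rot: [-0.002, 0.656, 0.755, -0.0]
force: [0.3, -0.3, 0.7]
grip_width: 0.464
```

Emit:
move_arm(motion=[{"offset":[-0.02,-0.03,-0.06],"angular":[0,0,0],"jaw":0.04},{"offset":[0.05,-0.08,-0.06],"angular":[0,0,0],"jaw":0.04},{"offset":[0.1,-0.1,-0.06],"angular":[0,0,0],"jaw":0.04},{"offset":[0.15,-0.12,-0.06],"angular":[0,0,0],"jaw":0.04},{"offset":[0.2,-0.12,-0.06],"angular":[0,0,0],"jaw":0.04}])

```text
time_s: 15.95
eef_pos: [441.9, -44.6, 184.5]
ee_rot: [0.0, 0.656, 0.754, 0.0]
force: [0.9, 0.7, 0.1]
grip_width: 0.467
```

```bash
python3 - <<'E'
from h import *
s=ctrl.sense();print({k:np.round(v,3) for k,v in s.items() if k not in("tau","dq")})
T=ctrl.capture("top");S=ctrl.capture("side")
a=cv2.resize(T["img"][165:250,335:415,::-1],None,fx=5,fy=5,interpolation=2);b=cv2.resize(S["img"][90:175,295:390,::-1],None,fx=4,fy=4,interpolation=2)
b=cv2.copyMakeBorder(b,0,a.shape[0]-b.shape[0],0,0,0)
cv2.imwrite("pics/d5.png",np.hstack([a,b]))
E
```

```text
{'time_s': np.float64(15.95), 'joints': array([-0.366,  0.194,  1.812, -0.   ,  1.135, -0.504]), 'eef_pos': array([441.931, -44.634, 184.453]), 'ee_rot': array([0.   , 0.656, 0.754, 0.   ]), 'force': array([0.94 , 0.7  , 0.052]), 'wrist_torque': array([ 0.015, -0.069,  0.022]), 'grip_width': np.float64(0.467)}
```

View pics/d5.png

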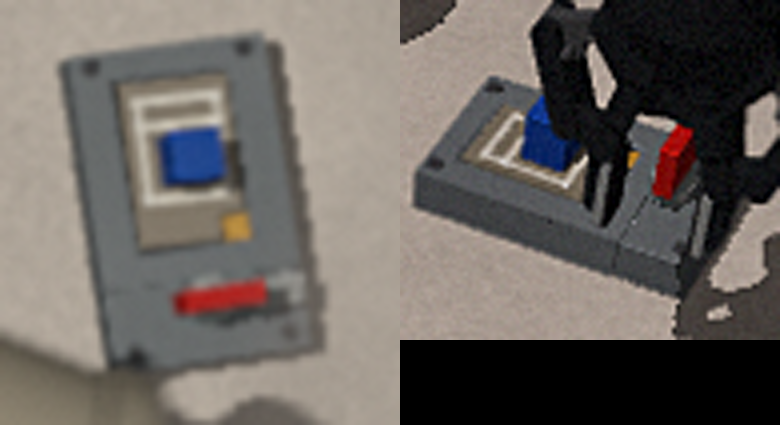

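Eleven pictures viewed so far. The mould is flush and square in the pocket with its notch at the brass key (left crop (237,228)), and the latch is still open at (222,297). Now I'll close the latch.

```bash
python3 go.py 441.9 -44.6 184.5 98  514.2 -237.3 130 97.5  514.2 -237.3 62 97.5
```

```text
offset m [-0.2009, 0.0448, 0.0545] angular z 0.5
offset m [0.0, 0.0, 0.068] angular z -0.0
```

Emit:
move_arm(motion=[{"offset":[-0.05,0.011,0],"angular":[0,0,0.5],"jaw":0.04},{"offset":[-0.1,0.022,0],"angular":[0,0,0.5],"jaw":0.04},{"offset":[-0.15,0.034,0.02],"angular":[0,0,0.5],"jaw":0.04},{"offset":[-0.201,0.045,0.054],"angular":[0,0,0.5],"jaw":0.04},{"offset":[-0.201,0.045,0.054],"angular":[0,0,0.5],"jaw":0.04}])

```text
time_s: 16.68
eef_pos: [515.2, -241.4, 126.6]
ee_rot: [-0.003, 0.661, 0.751, -0.0]
force: [0.3, 0.7, 0.1]
grip_width: 0.47
```

Emit:
move_arm(motion=[{"offset":[0.004,-0.0005,0],"angular":[0,0,0],"jaw":0.04},{"offset":[0.004,-0.0005,0.03],"angular":[0,0,0],"jaw":0.04},{"offset":[0.004,-0.0005,0.055],"angular":[0,0,0],"jaw":0.04},{"offset":[0.004,-0.0005,0.064],"angular":[0,0,0],"jaw":0.04},{"offset":[0.004,-0.0005,0.064],"angular":[0,0,0],"jaw":0.04}])

```text
time_s: 17.3
eef_pos: [515.2, -234.4, 67.1]
ee_rot: [0.0, 0.659, 0.752, 0.0]
force: [0.1, -0.6, 0.4]
grip_width: 0.467
```

Emit:
move_arm(motion=[{"offset":[0,0,0],"angular":[0,0,0],"jaw":0.005},{"offset":[0,0,0],"angular":[0,0,0],"jaw":0.005},{"offset":[0,0,0],"angular":[0,0,0],"jaw":0.005},{"offset":[0,0,0],"angular":[0,0,0],"jaw":0.005}], squeeze=20)

```text
time_s: 17.8
eef_pos: [514.0, -235.2, 67.6]
ee_rot: [-0.001, 0.659, 0.752, -0.001]
force: [-10.9, -0.2, 10.3]
grip_width: 0.136
```

Emit:
move_arm(motion=[{"offset":[0,0,0],"angular":[0,0,0],"jaw":0.03},{"offset":[-0.0018,-0.0015,0.006],"angular":[0,0,0],"jaw":0.03},{"offset":[-0.0018,-0.0015,0.006],"angular":[0,0,0],"jaw":0.03}])

```text
time_s: 18.18
eef_pos: [513.5, -236.8, 59.7]
ee_rot: [-0.0, 0.659, 0.752, -0.0]
force: [0.5, -1.0, 0.3]
grip_width: 0.352
```

Emit:
move_arm(motion=[{"offset":[0,0,0],"angular":[0,0,0],"jaw":0.005},{"offset":[0,0,0],"angular":[0,0,0],"jaw":0.005},{"offset":[0,0,0],"angular":[0,0,0],"jaw":0.005}])

```text
time_s: 18.55
eef_pos: [513.8, -236.8, 60.3]
ee_rot: [0.0, 0.659, 0.752, 0.0]
force: [1.1, -0.5, -0.8]
grip_width: 0.135
```

Emit:
move_arm(motion=[{"offset":[0,0,0],"angular":[0,0,-9],"jaw":0.005},{"offset":[0,0,0],"angular":[0,0,-18],"jaw":0.005},{"offset":[0,0,0],"angular":[0,0,-27],"jaw":0.005},{"offset":[0,0,0],"angular":[0,0,-36],"jaw":0.005},{"offset":[0,0,0],"angular":[0,0,-45],"jaw":0.005}])

```text
time_s: 19.18
eef_pos: [513.8, -236.8, 60.3]
ee_rot: [0.0, 0.319, 0.948, 0.0]
force: [1.2, -0.1, -1.0]
grip_width: 0.131
```

Emit:
move_arm(motion=[{"offset":[0,0,0],"angular":[0,0,-10],"jaw":0.005},{"offset":[0,0,0],"angular":[0,0,-20],"jaw":0.005},{"offset":[0,0,0],"angular":[0,0,-30],"jaw":0.005},{"offset":[0,0,0],"angular":[0,0,-40],"jaw":0.005},{"offset":[0,0,0],"angular":[0,0,-40],"jaw":0.005}])

```text
time_s: 19.8
eef_pos: [513.8, -236.8, 60.3]
ee_rot: [0.0, -0.021, 1.0, -0.0]
force: [0.6, 0.1, -0.2]
grip_width: 0.136
```

Emit:
move_arm(motion=[{"offset":[0,0,0],"angular":[0,0,-3],"jaw":0.005},{"offset":[0,0,0],"angular":[0,0,-6],"jaw":0.005},{"offset":[0,0,0],"angular":[0,0,-8],"jaw":0.005},{"offset":[0,0,0],"angular":[0,0,-8],"jaw":0.005}])

```text
time_s: 20.3
eef_pos: [513.7, -236.9, 60.4]
ee_rot: [0.0, -0.09, 0.996, 0.0]
force: [-0.1, 0.3, -0.2]
grip_width: 0.14
```

```bash
python3 - <<'E'
from h import *
s=ctrl.sense();print({k:np.round(v,3) for k,v in s.items() if k not in("tau","dq")})
q=s["ee_rot"];print("yaw",np.degrees(2*np.arctan2(q[2],q[1])))
E
```

```text
{'time_s': np.float64(20.3), 'joints': array([-0.639,  0.603,  1.573,  0.   ,  0.966, -2.391]), 'eef_pos': array([ 513.679, -236.875,   60.356]), 'ee_rot': array([ 0.   , -0.09 ,  0.996,  0.   ]), 'force': array([-0.085,  0.341, -0.163]), 'wrist_torque': array([-0.039, -0.042, -0.701]), 'grip_width': np.float64(0.14)}
yaw 190.3446050738898
```

The stop is reached (0.70 N m resistance). I'll release, rise and clear away.

Emit:
move_arm(motion=[{"offset":[0,0,0],"angular":[0,0,0],"jaw":0.03},{"offset":[0,0,0],"angular":[0,0,0],"jaw":0.03},{"offset":[0,0,-0.03],"angular":[0,0,0],"jaw":0.03},{"offset":[0,0,-0.08],"angular":[0,0,0],"jaw":0.03},{"offset":[0,0,-0.14],"angular":[0,0,0],"jaw":0.03}])

```text
time_s: 20.92
eef_pos: [513.3, -236.5, 201.3]
ee_rot: [-0.001, -0.092, 0.996, 0.001]
force: [0.5, -0.3, 0.3]
grip_width: 0.354
```

Emit:
move_arm(motion=[{"offset":[0.06,0,0],"angular":[0,0,0],"jaw":0.03},{"offset":[0.12,0.03,0],"angular":[0,0,0],"jaw":0.03},{"offset":[0.15,0.08,0],"angular":[0,0,0],"jaw":0.03},{"offset":[0.17,0.13,0],"angular":[0,0,0],"jaw":0.03},{"offset":[0.17,0.18,0],"angular":[0,0,0],"jaw":0.03}])

```text
time_s: 21.55
eef_pos: [312.4, -89.7, 200.4]
ee_rot: [0.0, -0.091, 0.996, -0.0]
force: [-0.1, -0.6, -0.2]
grip_width: 0.354
```

```bash
python3 - <<'E'
from h import *
s=ctrl.sense();print({k:np.round(v,3) for k,v in s.items() if k not in("tau","dq")})
T=ctrl.capture("top");S=ctrl.capture("side")
a=cv2.resize(T["img"][165:250,335:415,::-1],None,fx=5,fy=5,interpolation=2);b=cv2.resize(S["img"][90:175,295:390,::-1],None,fx=4,fy=4,interpolation=2)
b=cv2.copyMakeBorder(b,0,a.shape[0]-b.shape[0],0,0,0)
cv2.imwrite("pics/d6.png",np.hstack([a,b]))
E
```

```text
{'time_s': np.float64(21.55), 'joints': array([-0.645, -0.106,  2.083, -0.   ,  1.163, -2.397]), 'eef_pos': array([312.386, -89.712, 200.39 ]), 'ee_rot': array([ 0.   , -0.091,  0.996, -0.   ]), 'force': array([-0.077, -0.61 , -0.218]), 'wrist_torque': array([ 0.012, -0.059, -0.017]), 'grip_width': np.float64(0.354)}
```

View pics/d6.png

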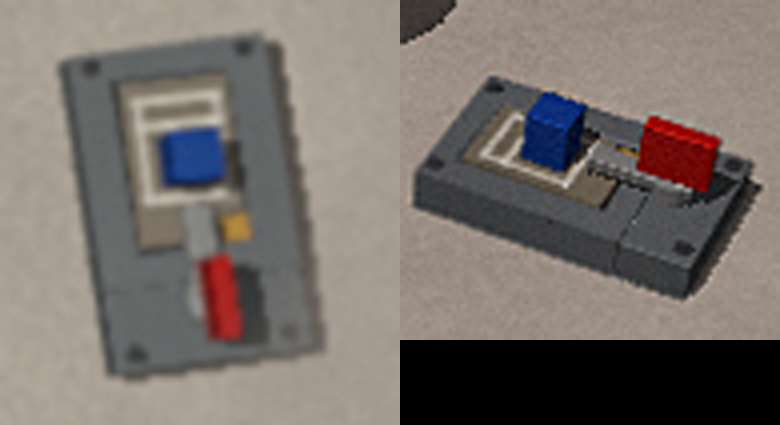

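The latch is closed: the bar at (200,230) lies parallel to the frame's long sides and over the plate, and the mould is flush. The arm is clear, so I'll hand in.

```bash
python3 -c "
from rig import ctrl;print(ctrl.finish_job())"
```

```text
the job is handed in; nothing more can be done
None
```

The job is done and handed in at 21.6 s on the robot clock; `finish_job` gives no verdict. I opened the red latch to its stop, seated the blue mould in the pocket with its notch at the brass key, and closed the latch over it to its stop.

**Final checks that passed**
- **Latch:** the wing met resistance at both ends (0.38 N m open, 0.70 N m closed). The last pictures show the bar over the plate, parallel to the frame's long sides.
- **Mould:** it looks flush and square in both views. At seating the tool stood at z = 46.1 mm against an expected 46, with 15 N of floor contact.
- **Arm:** it ended clear of everything, with forces near zero.

**Disagreements and slips**
- **Cameras:** the two views disagreed by about 3 mm in y. My single-camera edge check of the held mould was unreliable, so I centred the mould in the pocket by force, with at most about 5 N of side load.
- **Open-stop overshoot:** one row, while I released the wing at the open stop, wrongly commanded an extra turn against the stop. The next picture showed no harm.
- **Latch regrip:** when closing the latch I gripped the wing too high at first, so I opened and regripped lower before turning.
- **Other items:** I didn't take a last picture of the other moulds, pots and tools. All moves were planned clear of them.

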